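Thread the matching end plate onto the assembly fixture's posts

TASK

Put the orange end plate onto the assembly fixture: thread its two holes over the two upright brass posts, rib up, so that it lies flat on the blue block, and let go of it. The holes of the grey and yellow plates do not fit the posts; leave those two where they lie.

Things in the scene. Friction and masses are not known exactly. Their poses are not given: they have to be found in the camera images.
- fixture: Fixture fixed to the table: dark steel foot 200 (x) x 110 x 8 mm, on it a blue block 160 x 60 mm, flat top 22 mm above the table. Two brass posts, 12 mm diameter, stand on the block 45 mm either side of the centre along x, 40 mm tall (tips 62 mm above the table), upper 10 mm tapered to 5 mm. Origin: centre of the foot's underside, on the table; x along the line of the posts, z up.
- orange_plate: Orange plate, loose, lying flat: 150 (x) x 52 (y) x 8 mm, with two 33 mm through holes 45 mm either side of the centre along x. In its middle stands a solid grip rib, 26 mm (x) x 18 mm (y), top 34 mm above the underside. Origin: centre of the underside; z up (rib side). About 80 to 170 g. Fits the posts either way round with 10 mm of play.
- grey_plate: Grey plate, loose, lying flat: 150 (x) x 52 (y) x 8 mm, with two 33 mm holes 60 mm apart, too close for the posts. In its middle stands a solid grip rib, 26 mm (x) x 18 mm (y), top 34 mm above the underside. Origin: centre of the underside; z up (rib side). Leave it where it lies.
- yellow_plate: Yellow plate, loose, lying flat: 150 (x) x 52 (y) x 8 mm, with only one 33 mm hole, 45 mm from the centre along +x. In its middle stands a solid grip rib, 26 mm (x) x 18 mm (y), top 34 mm above the underside. Origin: centre of the underside; z up (rib side). Leave it where it lies.
There are look-alikes about, which are no part of the job. Of the things that look like the orange_plate, the smaller one is meant.

How it is judged (in metres and radians):
At the end, for the whole second after the job is handed in: Both posts pass through the orange plate's holes: its underside is at most 4 mm below or 5 mm above the block's top, its centre within 15 mm of the fixture's seen from above, its length within 20 degrees of the line of posts either way round, rib up, level within 4.5 degrees, at rest, released (z of orange_plate in the frame of fixture between 0.018 and 0.027 m and horizontal distance between orange_plate and fixture below 0.015 m and angle between the x axis of orange_plate and the x axis of fixture, either way round below 0.35 rad and angle between orange_plate's own z axis and vertical below 0.08 rad and linear speed of orange_plate below 0.02 m/s and contact force between the fingers and orange_plate below 0.1 N); the robot touches nothing.
It fails at once if the grey plate is shifted by more than 30 mm (distance of grey_plate from where it was at the start of the episode above 0.03 m).
It fails at once if the yellow plate is shifted by more than 30 mm (distance of yellow_plate from where it was at the start of the episode above 0.03 m).
It also fails if it takes over 37 s, if anything falls off the work surface, if the arm or the gripper's body presses on something with over 40 N, if the wrist force passes 120 N, or if a joint passes its speed limit or range.

ROBOT

A 6-joint arm with a two-finger parallel gripper is mounted at the origin on the work surface. World frame = base frame: x ahead of the robot, y to its left, z up, the work surface at z = 0. Lengths are in mm, angles in rad, forces in N, time in s.
With the tool pointing down it reaches from about 275 to 750 mm from the base axis. Payload 10.2 kg.
Tool frame: the origin (TCP) lies between the finger pads; the fingertips stand 17 mm ahead of it and the grasp point (between the pads) lies 2 mm behind it; z points along the fingers, y is the line along which they close (so a half turn about z gives the same grasp; the last joint's range is limited). The gripper opens to 85 mm and grips with 20 to 120 N. Pads are 22 mm wide; open, the fingers measure 114 mm over their backs; the gripper's body (76 mm by 85 mm) begins 54 mm behind the grasp point. The pads swing forward as they close: fully open they stand 13 mm farther back than shut.
Start: joints at [-1.386, 0.313, 1.498, -0, 1.331, -0.223], TCP at [208.198, -481.959, 248.294] pointing down, gripper open.
Joint ranges: [-2.94, 2.94], [-0.97, 2.17], [0.19, 2.56], [-1.23, 4.37], [0.02, 3.11], [-2.88, 2.88]. Speed limits (rad/s): [2.39, 2.39, 3.01, 3.14, 3.14, 3.14].

INTERFACE

Orientations are given as a unit quaternion [w, x, y, z].
In Python, from rig import * gives the robot as it stands.
- The arm moves only by the tool step_arm, never from a script. Its argument "commands" is text: rows parted by semicolons, each of 7 numbers parted by spaces: the opening, from 0 (shut) to 1 (fully open), then the shift along the tool's x, y, z in cm, then the turn, a rotation vector about the tool's x, y, z in rad. In form: hand x y z rx ry rz; .... A call has 1 to 20 rows; each row is the pose to reach, as a shift and turn from the pose commanded when the call began, along the tool's axes at that moment; what a row does not reach only later rows make up. A row lasts 1/12 s, in which the tool goes at most 41.7 mm and 7.16 degrees, less where a joint would pass 70% of its speed; a pose out of reach is approached as far as the arm can. A call with a gripper value outside its range is refused whole. The fingers move at their own pace and stop on an object; "newtons" is the grip in N (left out, the last holds). Time passes only in rows, so rows that repeat a pose let the fingers close. It gives the time, the measured TCP pose, the force, the opening and the grip force at its end, in the units of the state.
- sense(): the state, without advancing time (a new reading comes with each control period).
- capture(name): name is "scene" or "top" or "wrist"; returns the picture (384x512x3 uint8, red, green, blue); there is no depth.
- camera_model(name): a dict with "mtx" (3x3 intrinsics, pixels), "eye" and "rotation" of the camera in the world. Camera axes: x right, y down, z forward; pixel columns grow to the right and rows downward; lengths in mm; the calibration is good to about 2 mm. The wrist camera is an equidistant fisheye: a pixel r from the principal point sees the ray r / f radians off the axis. A picture is of the moment at which its call begins: read the wrist's pose just before it. camera_model takes no time and is no camera call; for the wrist camera it gives the pose at the moment of the call.
- finish_job(): hands the job in; it is judged then, once.
Trained networks look in the newest picture that a camera, given by its name, has taken for a name from the list of things; names that differ only in an ending like _2 or _b are one class to them, and where a whole thing is asked for, a point or a joint stands for the part that bears it (a point fixed in the world has none). Each returns a list of dicts, best first, with "score" (0 to 1); they miss things now and then, are a little off and sometimes report something else, mostly with a low value. They report only what shows in the picture. A call takes as long as a camera call. They do not tell look-alikes from the thing itself.
- search_frame(camera, label): "rect" ([centre column, centre row, width, height] in pixels, round what is visible of it).
- trace(camera, label): "mask" (384x512 bool, what is visible of it) and "rect" ([centre column, centre row, width, height] in pixels, round what is visible of it).
- spot_point(camera, label): "xy" ([column, row] in pixels: a listed point, or the origin of a listed thing).
The state is a dict: "time_s": time; "joints": joint angles; "dq": joint speeds; "tau": joint torques, N m; "eef_pos": TCP position; "ee_rot": TCP orientation; "force": force on the tool from outside, world axes, zero at the start; "wrist_torque": the same for the moment, N m; "grip_width": opening from 0.0 (shut) to 1.0 (fully open); "grip_force": force on a finger pad.
Only numpy, scipy, OpenCV 4.12 (cv2) and the standard library are available. Lean on these libraries where they do the work, as an engineer would, in place of code of your own. Each camera call takes 0.05 s, during which the arm holds its last target. There are 200 camera calls.

## Working session

There is one attempt and no reset: what is moved stays moved. The work goes in short steps, Python scripts to look and compute and a tool call to move; the robot and the scene stay as the last step left them, time stands still between calls to the robot, and variables do not carry over. Pictures are saved under pics/ and viewed, at most 10 in all, crops included, and the job is handed in when it is done.

Besides the shell and the picture viewer there is one more tool, called after "Call:" as name(argument=value, ...) on one line, values as JSON. step_arm: Moves the arm, as the interface text tells. Its arguments: {"type":"object","properties":{"commands":{"type":"string"},"newtons":{"type":"number"}},"required":["commands"]}

```bash
mkdir -p pics
cat > h.py <<'E'
from rig import *
import numpy as np, cv2
def px2w(cam,uv,z):
    m=camera_model(cam);K=np.array(m["mtx"]);R=np.array(m["rotation"]);e=np.array(m["eye"])
    x=(uv[0]-K[0,2])/K[0,0];y=(uv[1]-K[1,2])/K[1,1]
    if cam=="wrist":
        r=np.hypot(x,y);d=np.array([x/r*np.sin(r),y/r*np.sin(r),np.cos(r)]) if r>0 else np.array([0,0,1.])
    else: d=np.array([x,y,1.])
    d=R@d
    return e+d*(z-e[2])/d[2]
def save(cam,n):
    im=np.array(capture(cam));cv2.imwrite(f"pics/{n}.png",im[:,:,::-1]);return im
E
python3 - <<'E'
from h import *
m=camera_model("top");print(m)
save("top","top1")
for l in ["orange_plate","grey_plate","yellow_plate","fixture"]:
    for d in trace("top",l):
        k=d["mask"].astype(np.uint8);c,s,a=cv2.minAreaRect(cv2.findNonZero(k))
        w=[px2w("top",p,8 if l!="fixture" else 15)[:2] for p in cv2.boxPoints((c,s,a))]
        print(l,round(d["score"],2),np.round(c),k.sum(),np.round(np.mean(w,0)),[np.round(np.linalg.norm(w[i]-w[i+1])) for i in (0,1)],np.round(w).tolist())
E
```

```text
{'mtx': array([[381.79618717,   0.        , 256.7956718 ],
       [  0.        , 381.79618717, 195.79502412],
       [  0.        ,   0.        ,   1.        ]]), 'eye': array([391.51226553, -22.31745799, 951.45662345]), 'rotation': array([ 0.01854928, -0.69699623,  0.71660148, -0.01828933])}Traceback (most recent call last):
  File "<stdin>", line 7, in <module>
  File "h.py", line 9, in px2w
    d=R@d
      ~^~
ValueError: matmul: Input operand 1 has a mismatch in its core dimension 0, with gufunc signature (n?,k),(k,m?)->(n?,m?) (size 3 is different from 4)
```

View pics/top1.png

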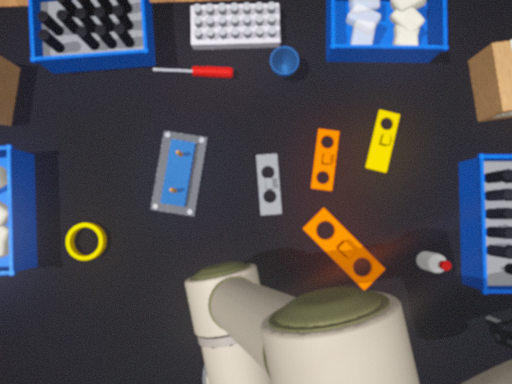

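The picture shows two orange plates, a smaller one at (325,160) and a larger look-alike at (344,248). The grey plate is at (269,184), the yellow at (383,141) and the fixture at (180,173). The smaller orange plate at (325,160) is the one to pick.

```bash
sed -i 's/R=np.array(m\["rotation"\])/R=Rot.from_quat(np.roll(m["rotation"],-1)).as_matrix()/; s/^import numpy.*/&\nfrom scipy.spatial.transform import Rotation as Rot/' h.py
python3 - <<'E'
from h import *
im=save("top","top2")
cv2.imwrite("pics/crop.png",cv2.resize(im[115:300,140:410,::-1],None,fx=2.9,fy=2.9,interpolation=cv2.INTER_CUBIC))
for l in ["orange_plate","grey_plate","yellow_plate","fixture"]:
    for d in trace("top",l):
        k=d["mask"].astype(np.uint8);c,s,a=cv2.minAreaRect(cv2.findNonZero(k))
        w=[px2w("top",p,8)[:2] for p in cv2.boxPoints((c,s,a))]
        print(l,round(d["score"],2),np.round(c),k.sum(),np.round(np.mean(w,0)),[np.round(np.linalg.norm(w[i]-w[i+1])) for i in (0,1)],np.round(w).tolist())
s=sense();print(s["time_s"],s["eef_pos"],s["ee_rot"],Rot.from_quat(np.roll(s["ee_rot"],-1)).as_matrix().round(3).tolist())
E
```

```text
orange_plate 0.78 [343. 248.] 2141 [ 306. -231.] [np.float64(75.0), np.float64(213.0)] [[359.0, -131.0], [409.0, -187.0], [253.0, -330.0], [203.0, -275.0]]
orange_plate 0.77 [324. 159.] 956 [ 528. -193.] [np.float64(150.0), np.float64(53.0)] [[457.0, -155.0], [606.0, -179.0], [598.0, -231.0], [449.0, -207.0]]
yellow_plate 0.64 [382. 141.] 1137 [ 570. -338.] [np.float64(151.0), np.float64(54.0)] [[504.0, -291.0], [650.0, -332.0], [636.0, -384.0], [490.0, -343.0]]
yellow_plate 0.26 [268. 183.] 1011 [471. -51.] [np.float64(54.0), np.float64(152.0)] [[545.0, -20.0], [549.0, -73.0], [397.0, -83.0], [394.0, -30.0]]
fixture 0.98 [178. 173.] 3614 [503. 171.] [np.float64(203.0), np.float64(114.0)] [[413.0, 244.0], [613.0, 210.0], [593.0, 98.0], [393.0, 132.0]]
0.35 [ 208.18753519 -481.90800965  248.16004265] [-1.56644901e-04  9.79286648e-01  2.02478731e-01  1.26385802e-05] [[0.918, 0.397, -0.0], [0.397, -0.918, 0.0], [0.0, -0.0, -1.0]]
```

View pics/crop.png

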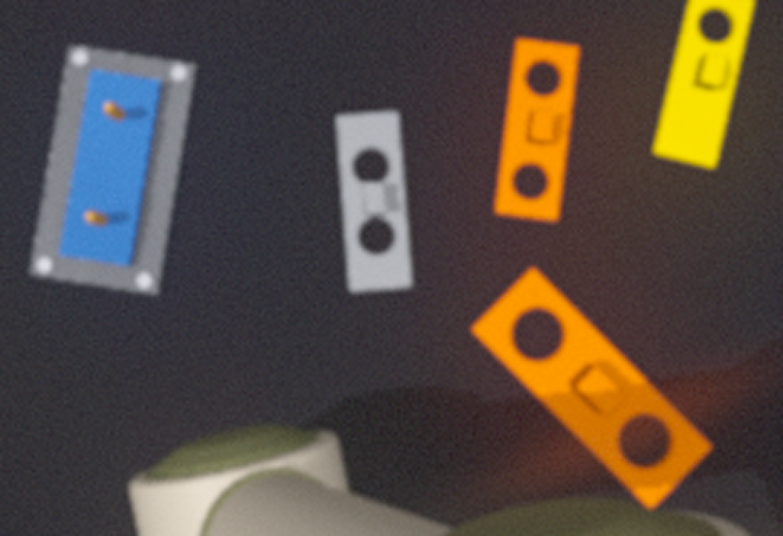

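Candidates: smaller orange at (325,160), measured 150x53 mm, and larger orange at (344,248), measured 213x75 mm. The plate in the task is 150x52 mm, so it's the one at (325,160), and the crop confirms that. I'll move above it.

Call:
step_arm(commands="1 40.9 -13.8 8 0 0 0.568;1 40.9 -13.8 8 0 0 0.568;1 40.9 -13.8 8 0 0 0.568;1 40.9 -13.8 8 0 0 0.568;1 40.9 -13.8 8 0 0 0.568;1 40.9 -13.8 8 0 0 0.568;1 40.9 -13.8 8 0 0 0.568;1 40.9 -13.8 8 0 0 0.568;1 40.9 -13.8 8 0 0 0.568;1 40.9 -13.8 8 0 0 0.568;1 40.9 -13.8 8 0 0 0.568;1 40.9 -13.8 8 0 0 0.568;1 40.9 -13.8 8 0 0 0.568;1 40.9 -13.8 8 0 0 0.568;1 40.9 -13.8 8 0 0 0.568;1 40.9 -13.8 8 0 0 0.568")

```text
time_s: 1.68
eef_pos: [528.4, -194.1, 168.7]
ee_rot: [0.0, 0.997, -0.081, 0.0]
force: [0.3, 0.3, -0.5]
grip_width: 1.002
grip_force: 0.0
```

Run:
```python
from h import *
s=sense();print(s["time_s"],s["eef_pos"],s["joints"],Rot.from_quat(np.roll(s["ee_rot"],-1)).as_matrix().round(3).tolist())
save("wrist","w1")
for d in trace("wrist","orange_plate"):
    cs,_=cv2.findContours(d["mask"].astype(np.uint8),0,2);c=max(cs,key=cv2.contourArea)
    w=np.array([px2w("wrist",p[0],8)[:2] for p in c],np.float32)
    r=cv2.minAreaRect(w);print(d["score"],d["rect"],r)
```

```text
1.6833 [ 528.3735005  -194.11853045  168.66844532] [-5.60144692e-01  4.66419675e-01  1.49197958e+00 -1.06602099e-04
  1.18268061e+00  1.17266928e+00] [[0.987, -0.161, 0.0], [-0.161, -0.987, -0.0], [0.0, 0.0, -1.0]]
0.9 [253.1, 175.6, 59.9, 141.7] ((527.49560546875, -194.83743286132812), (53.312252044677734, 151.79852294921875), 81.53633117675781)
0.9 [283.7, 311.5, 116.8, 73.4] ((331.4998474121094, -208.2981719970703), (149.24996948242188, 82.04016876220703), 42.87845230102539)
```

View pics/w1.png

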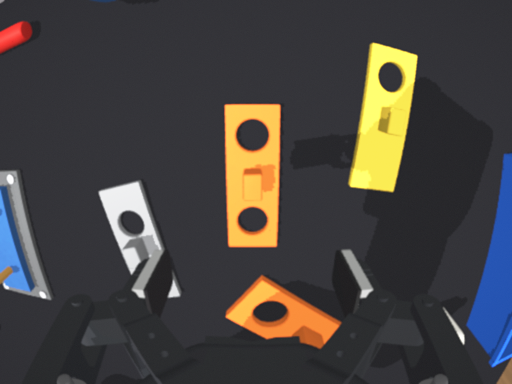

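The wrist view shows the small orange plate at (253,176), aligned with the fingers and 1 mm off centre. The grey and yellow plates are clear of it. I'll descend and grip.

Call:
step_arm(commands="1 -0.1 0.1 4 0 0 0;1 -0.1 0.1 8 0 0 0;1 -0.1 0.1 11 0 0 0;1 -0.1 0.1 13 0 0 0;1 -0.1 0.1 13.8 0 0 0;1 -0.1 0.1 13.8 0 0 0;1 -0.1 0.1 13.8 0 0 0;0 -0.1 0.1 13.8 0 0 0;0 -0.1 0.1 13.8 0 0 0;0 -0.1 0.1 13.8 0 0 0;0 -0.1 0.1 13.8 0 0 0;0 -0.1 0.1 13.8 0 0 0;0 -0.1 0.1 13.8 0 0 0;0 -0.1 0.1 13.8 0 0 0;0 -0.1 0.1 13.8 0 0 0", newtons=50)

```text
time_s: 3.03
eef_pos: [528.0, -194.1, 30.8]
ee_rot: [0.0, 0.997, -0.08, 0.0]
force: [-0.3, 0.2, 6.6]
grip_width: 0.201
grip_force: 49.7
```

Call:
step_arm(commands="0 0 0 -2 0 0 0;0 0 0 -5 0 0 0;0 0 0 -9 0 0 0;0 0 0 -12 0 0 0;0 -1 -4 -12 0 0 0;0 -2 -8 -12 0 0 0;0 -3 -12 -12 0 0 0;0 -4 -16 -12 0 0 0;0 -5 -20 -12 0 0 0;0 -5.5 -24 -12 0 0 0;0 -6.5 -28 -12 0 0 0;0 -7.5 -32 -12 0 0 0;0 -8.3 -35.6 -12 0 0 0;0 -8.3 -35.6 -12 0 0 0;0 -8.3 -35.6 -12 0 0 0;0 -8.3 -35.6 -12 0 0 0")

```text
time_s: 4.37
eef_pos: [502.5, 170.4, 150.0]
ee_rot: [0.0, 0.997, -0.08, -0.0]
force: [0.0, -0.4, -0.6]
grip_width: 0.198
grip_force: 49.2
```

Run:
```python
from h import *
s=sense();print(s["time_s"],s["eef_pos"],s["joints"],s["grip_width"],s["force"],Rot.from_quat(np.roll(s["ee_rot"],-1)).as_matrix().round(3).tolist())
a=save("wrist","w2")
zp=s["eef_pos"][2]-30.8
for l,z in (("orange_plate",zp+8),("fixture",8)):
  for d in trace("wrist",l):
    cs,_=cv2.findContours(d["mask"].astype(np.uint8),0,2);c=max(cs,key=cv2.contourArea)
    w=np.array([px2w("wrist",p[0],z)[:2] for p in c],np.float32)
    print(l,d["score"],d["rect"],cv2.minAreaRect(w))
b=save("top","t3")
for d in trace("top","fixture"): print(d["score"],d["rect"])
cv2.imwrite("pics/both.png",np.vstack([a[:,:,::-1],cv2.resize(b[100:250,110:310,::-1],(512,384))])[:,:].copy()[::1][:768][:, :] )
im=cv2.imread("pics/both.png");cv2.imwrite("pics/both.png",np.hstack([cv2.resize(im[:384],(400,300)),cv2.resize(im[384:],(400,300))]))
```

```text
4.3667 [502.48856313 170.43501002 149.97036886] [ 1.06142168e-01  4.23005297e-01  1.61319864e+00 -2.78351399e-04
  1.10610747e+00  1.83701411e+00] 0.19839601843372548 [ 0.01704861 -0.36952952 -0.5760044 ] [[0.987, -0.159, -0.001], [-0.159, -0.987, -0.0], [-0.001, 0.0, -1.0]]
orange_plate 0.66 [498.1, 250.9, 27.9, 74.5] ((440.4829406738281, -25.901775360107422), (81.92223358154297, 29.74797821044922), 19.40630340576172)
orange_plate 0.61 [253.6, 224.5, 110.1, 229.0] ((523.7223510742188, 165.7605438232422), (52.78317642211914, 107.89199829101562), 80.41864776611328)
fixture 0.73 [257.0, 173.4, 124.3, 197.1] ((504.545166015625, 168.9145050048828), (112.3837890625, 200.82334899902344), 79.10855102539062)
0.83 [190.6, 173.3, 31.8, 81.5]
```

View pics/both.png

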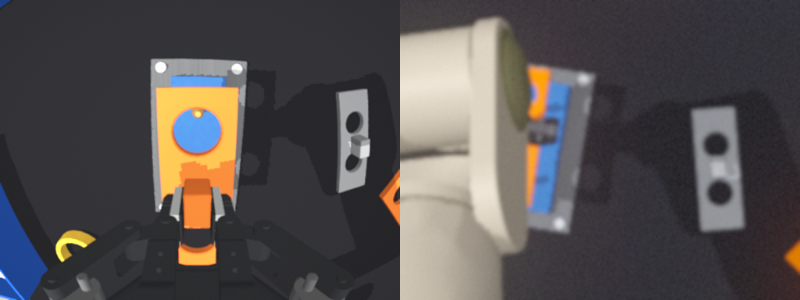

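The plate is held level over the fixture, and the far post tip shows through the far hole at about (252,146) in the wrist image. I'll check the tip position numerically.

Run:
```python
from h import *
im=cv2.imread("pics/w2.png")
h=cv2.cvtColor(im,cv2.COLOR_BGR2HSV)
b=cv2.inRange(h,(95,100,60),(125,255,255));o=cv2.inRange(h,(3,150,60),(30,255,255))
# hole region: fill of blue blob near (252,168)
sub=np.zeros_like(b);sub[130:205,215:290]=255
cs,_=cv2.findContours(b&sub,0,2);c=cv2.convexHull(max(cs,key=cv2.contourArea))
w=np.array([px2w("wrist",p[0],123)[:2] for p in c],np.float32);print("hole",cv2.minEnclosingCircle(w))
for p in ((252,141),(252,146),(252,150)):print(p,px2w("wrist",p,62))
f=np.array([504,170]);print("post est",f+45*np.array([np.cos(.178),-np.sin(.178)]))
cv2.imwrite("pics/c2.png",cv2.resize(im[120:220,200:310],None,fx=5,fy=5))
```

```text
hole ((547.5199584960938, 161.9376220703125), 15.825542449951172)
(252, 141) [551.83181561 161.20837606  62.        ]
(252, 146) [548.1694591  161.80386961  62.        ]
(252, 150) [545.2243639  162.28273918  62.        ]
post est [548.28899028 162.03223118]
```

View pics/c2.png

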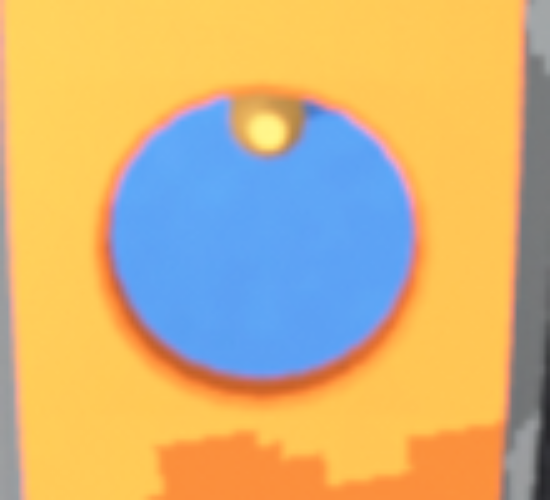

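The tip is at (253,146), which maps to (548,162). The hole centre is at (547.5,162), so they line up within 1 mm. I'll lower the plate.

Call:
step_arm(commands="0 0.1 0 3 0 0 0;0 0.1 0 6 0 0 0;0 0.1 0 7.5 0 0 0;0 0.1 0 8.5 0 0 0;0 0.1 0 9.2 0 0 0;0 0.1 0 9.6 0 0 0;0 0.1 0 9.6 0 0 0;0 0.1 0 9.6 0 0 0")

```text
time_s: 5.28
eef_pos: [504.1, 170.6, 55.0]
ee_rot: [-0.0, 0.997, -0.08, 0.001]
force: [-0.2, -0.4, -1.4]
grip_width: 0.2
grip_force: 49.2
```

Call:
step_arm(commands="0 0 0 0.1 0 0 0;0 0 0 0.2 0 0 0;0 0 0 0.2 0 0 0;0 0 0 0.2 0 0 0")

```text
time_s: 5.62
eef_pos: [504.0, 170.7, 52.8]
ee_rot: [-0.0, 0.997, -0.08, 0.001]
force: [0.6, 0.1, 1.7]
grip_width: 0.194
grip_force: 49.4
```

It has touched down. I'll release and retreat.

Call:
step_arm(commands="0.6 0 0 0 0 0 0;0.6 0 0 0 0 0 0;0.6 0 0 0 0 0 0;0.6 0 0 0 0 0 0;0.6 0 0 -1 0 0 0;0.6 0 0 -4 0 0 0;0.6 0 0 -8 0 0 0;0.6 0 0 -12 0 0 0;0.6 -4 0 -15 0 0 0;0.6 -8 0 -15 0 0 0;0.6 -10 0 -15 0 0 0;0.6 -10 0 -15 0 0 0;0.6 -10 0 -15 0 0 0")

```text
time_s: 6.7
eef_pos: [404.5, 186.8, 203.4]
ee_rot: [-0.0, 0.997, -0.08, 0.001]
force: [1.0, 1.0, -0.1]
grip_width: 0.599
grip_force: 0.0
```

Run:
```python
from h import *
s=sense();print(s["time_s"],s["eef_pos"],s["grip_width"],s["force"])
a=save("wrist","w4")
for l,z in (("orange_plate",30),("fixture",8)):
  for d in trace("wrist",l):
    cs,_=cv2.findContours(d["mask"].astype(np.uint8),0,2);c=max(cs,key=cv2.contourArea)
    w=np.array([px2w("wrist",p[0],z)[:2] for p in c],np.float32)
    print(l,d["score"],cv2.minAreaRect(w))
```

```text
6.7 [404.48839458 186.8101199  203.43480895] 0.5985455651066909 [ 1.01976522  0.9768361  -0.07287419]
orange_plate 0.85 ((504.3973388671875, 169.15504455566406), (53.27186965942383, 151.70242309570312), 80.67227172851562)
orange_plate 0.6 ((349.78302001953125, -176.22097778320312), (126.36202239990234, 74.35411834716797), 42.68145751953125)
fixture 0.96 ((501.5015869140625, 169.83074951171875), (110.23633575439453, 192.49240112304688), 79.40734100341797)
```

View pics/w4.png

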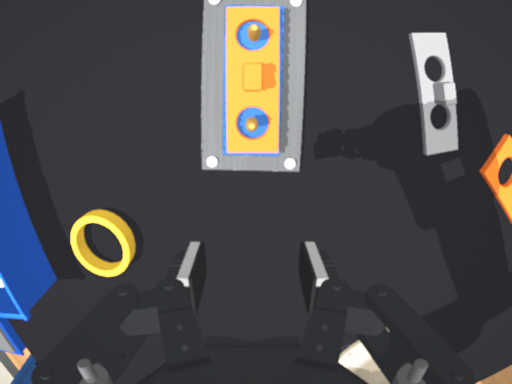

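The plate lies flat and centred on the block. Both posts show through its holes at (254,34) and (252,123), and the gripper is clear.

```bash
python3 -c "
from rig import *
print(finish_job())"
```

```text
the job is handed in; nothing more can be done
None
```

The smaller orange plate is on the fixture, rib up and released, with both posts through its holes; the job is handed in, but no verdict came back.

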